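# Post-cure a cast hair-slide blank under a hold-to-run dial

### The arm

A 7-joint arm with a two-finger parallel gripper is mounted at the origin on a cart in front of the work surface, level with it; the furniture and walls round the work are solid. World frame = base frame: x ahead of the robot, y to its left, z up, the work surface at z = 0. Lengths are in m, angles in rad, forces in N, time in s.
With the tool pointing down it reaches from about 0.4 to 0.85 m from the base axis. Payload 10.4 kg.
Tool frame: the origin (TCP) lies on the centre line of the jaws, within the pads' length; the fingertips stand 11 mm ahead of it and the grasp point (between the pads) lies 8 mm behind it (tip_reach is the distance from the TCP to the fingertips, in m); z points along the fingers, y is the line along which they close (so a half turn about z gives the same grasp; the last joint's range is limited). The gripper opens to 85 mm and grips with 20 to 120 N. Pads are 22 mm wide; open, the fingers measure 114 mm over their backs; the gripper's body (76 mm by 85 mm) begins 54 mm behind the grasp point. The pads swing forward as they close: fully open they stand 13 mm farther back than shut.
Start: joints at [1.08, 0.332, -0.065, 1.46, 0.022, 1.35, -0.088], TCP at [0.282, -0.558, 0.242] pointing down, gripper open.
Joint ranges: [-2.6, 2.6], [-0.5, 2.12], [-1.47, 1.34], [0.16, 2.42], [-1.27, 4.41], [0.06, 2.06], [-2.6, 2.6]. Speed limits (rad/s): [2.22, 2.22, 2.79, 2.79, 3.14, 3.14, 3.14].

### API

Orientations are given as a unit quaternion [x, y, z, w].
In Python, from workcell import get_obs, camera, hand_in, tip_reach gives the robot as it stands. The module is installed in compiled form; this text tells all that it offers.
- The arm moves only by the tool move_arm, never from a script. Its argument "plan" is a list of rows, each an object with "delta_pos": the shift along the tool's x, y, z in fractions of the full range, 1 being 0.6 m, a list of three; "turn": the turn, a rotation vector about the tool's x, y, z in parts of the range, where 1.0 means 2 pi rad, a list of three; "fingers": the closure, from 0 (fully open) to 1 (shut). A call has 1 to 12 rows; each row is the pose to reach, as a shift and turn from the pose commanded when the call began, along the tool's axes at that moment; what a row does not reach only later rows make up. A row lasts 1/8 s, in which the tool goes at most 62.5 mm and 10.7 degrees, less where a joint would pass 70% of its speed; a pose out of reach is approached as far as the arm can. A shift or turn number past 1, either way, is cut back to 1. A call with a gripper value outside its range is refused whole. The fingers move at their own pace and stop on an object; "force" is the grip in N (left out, the last holds). Time passes only in rows, so rows that repeat a pose let the fingers close. It gives the time, the measured TCP pose, the force, the opening and the grip force at its end, in the units of the state.
- get_obs(): the state, without advancing time (a new reading comes with each control period).
- camera(name): name is "scene" or "side" or "wrist"; returns a dict with "color" (480x640x3 uint8, red, green, blue), "range_z" (480x640 float32, m along the optical axis (not along the pixel's ray), 0 where there is no reading), "fx", "fy", "cx", "cy" (pixels), "R" (3x3) and "t" (3): a world point X has camera coordinates R X + t; the wrist camera has in their place "tool_from_camera" (4x4, takes a point from camera to tool coordinates, whose origin is the TCP and whose axes are the flange's). Camera axes: x right, y down, z forward; pixel columns grow to the right and rows downward; lengths in m; the calibration is good to about 2 mm. A picture is of the moment at which its call begins: read the wrist's pose just before it.
- hand_in(): hands the job in; it is judged then, once.
The state is a dict: "clock": time; "joint_pos": joint angles; "joint_velocities": joint speeds; "tau": joint torques, N m; "position": TCP position; "ee_rot": TCP orientation; "ft_force": force on the tool from outside, world axes, zero at the start; "torque": the same for the moment, N m; "grip_width": opening from 0.0 (shut) to 1.0 (fully open); "grasp_force": force on a finger pad.
Only numpy, scipy, OpenCV 4.12 (cv2) and the standard library are available. Lean on these libraries where they do the work, as an engineer would, in place of code of your own. Each camera call takes 0.05 s, during which the arm holds its last target. There are 200 camera calls.

### The job

Lift the cast amber resin hair-slide blank out of the pink mould, lay it flat, stub up and without dropping it, in the recess of the violet plate on the curing unit and let go of it. Only then turn the unit's spring-return dial clockwise past two clicks to the third and hold it there for at least two seconds: the lamp runs only while it is held, so finish with the gripper still holding the dial at the third click. Leave the pot, cup, amber bottle and tape roll where they are.

Things in the scene. Friction and masses are not known exactly. Their poses are not given: they have to be found in the camera images.
- blank: cast amber-brown resin blank, about 45 g: flat plate 80 (its x) x 30 (y) x 12 mm with an upright casting stub on its middle, 26 (x) x 12 (y) mm, from 12 to 42 mm above the underside; grip the stub, closing along the blank's y. Origin: centre of the underside, z up through the stub. Starts in the mould cavity, underside 8 mm above the worktop, long axis along the mould's.
- mould: pink silicone block fixed on the worktop, 120 (x) x 66 (y) x 18 mm, with an open cavity 84 x 34 mm, 10 mm deep, in its top; the blank has 2 mm of play all round in it and stands 2 mm proud, its stub above. Origin: centre of the underside. It stands left or right of the curing unit.
- unit: white curing unit fixed on the worktop, 130 (x) x 210 (y) mm, top face 36 mm above the worktop; violet plate in its left part (+y of its frame), dial in its right part (-y). Origin: centre of its underside. x points to its back, away from the robot at yaw 0.
- pad (a point): centre of the upper face of the violet plate, 39 mm above the worktop, at 45 mm along the unit's +y; axes as the unit's. The plate is the floor of an open recess 104 (x) x 56 (y) mm with a grey rim 5 mm high; the blank fits in it with its long axis along x.
- dial_grip (a point): centre of the top edge of the dial's teal grip bar, on the vertical turning axis, 65 mm along the unit's -y, 75.5 mm above the worktop. Bar 56 (this point's x) x 14 (y) mm, 30 mm high, on a black disc of 32 mm radius whose top is 30 mm below this point. Axes turn with the dial; x points to the bar end with the white line: at rest 0.6 rad counter-clockwise (from above) of the unit's x.
- dial (a joint): turn of the dial in rad, growing clockwise seen from above. 0 = rest, clicks at 0.40, 0.80, 1.20 (one, two, three dots beside the disc), end stop 1.30. A spring turns it back to 0 from anywhere once let go; holding the third click takes about 0.12 N m, and turning it between the clicks up to 0.15 N m.
- pot: bystander: low round cream pot with a white lid, 68 mm across, 43 mm high; origin at the centre of its underside. Leave alone.
- cup: bystander: small white measuring cup, 64 mm across, 61 mm high; origin at the centre of its underside. Leave alone.
- amber_bottle: bystander: amber dropper bottle with a black top, 34 mm across, 102 mm high; origin at the centre of its underside. Leave alone.
- tape_roll: bystander: roll of white tape lying flat, 68 mm across, 25 mm high; origin at the centre of its underside. Leave alone.
Things that resemble listed ones, but are neither listed nor needed, are in the scene too. Leave any turquoise look-alike of the blank alone.

How it is judged:
By the outcome, as a careful person would: the job done as asked, in the order asked, and still so for the second after the job is handed in, while the arm keeps its last pose, push and grip.
It also fails if it takes over 51 s, if anything falls off the work surface, if the arm or the gripper's body presses on something with over 40 N, if the wrist force passes 120 N, or if a joint passes its speed limit or range.

## Working session

There is one attempt and no reset: what is moved stays moved. The work goes in short steps, Python scripts to look and compute and a tool call to move; the robot and the scene stay as the last step left them, time stands still between calls to the robot, and variables do not carry over. Pictures are saved under pics/ and viewed, at most 10 in all, crops included, and the job is handed in when it is done.

Besides the shell and the picture viewer there is one more tool, called after ">>>" as name(argument=value, ...) on one line, values as JSON. move_arm: Moves the arm, as the interface text tells. Its arguments: {"type":"object","properties":{"plan":{"type":"array","items":{"type":"object","properties":{"delta_pos":{"type":"array","items":{"type":"number"}},"turn":{"type":"array","items":{"type":"number"}},"fingers":{"type":"number"}}}},"force":{"type":"number"}},"required":["plan"]}

```bash
mkdir -p pics
python3 - <<'E'
from workcell import get_obs,camera,tip_reach
import cv2,numpy as np
o=get_obs();print({k:np.round(v,3) for k,v in o.items()},tip_reach)
for n in("scene","side"):
    c=camera(n);np.savez(f"{n}0.npz",**{k:v for k,v in c.items()});cv2.imwrite(f"pics/{n}0.png",c["color"][:,:,::-1])
    print(n,c["R"],c["t"],c["fx"])
E
```

```text
{'clock': np.float64(0.0), 'joint_pos': array([ 1.08 ,  0.333, -0.065,  1.461,  0.022,  1.35 , -0.088]), 'joint_velocities': array([ 0.   ,  0.001,  0.   , -0.001,  0.001, -0.001, -0.   ]), 'tau': array([ 0.0000e+00, -6.2544e+01,  4.9000e-02, -3.9159e+01,  1.6000e-02,
        1.0000e-02, -0.0000e+00]), 'position': array([ 0.282, -0.558,  0.242]), 'ee_rot': array([ 0.973,  0.232, -0.   , -0.001]), 'ft_force': array([-0.421,  0.39 ,  0.45 ]), 'torque': array([0.012, 0.057, 0.029]), 'grasp_force': np.float64(0.0), 'grip_width': np.float64(1.001)} 0.011
scene [[-0.6442359  -0.76472135 -0.01270318]
 [-0.60321875  0.5182496  -0.60625447]
 [ 0.47019916 -0.3829081  -0.79516925]] [0.44009083 0.3715967  1.14899511] 571.8218950717813
side [[ 0.94267905 -0.33313865  0.0193609 ]
 [-0.17945219 -0.55500007 -0.8122634 ]
 [ 0.28134163  0.76222934 -0.5829694 ]] [-0.52700559  0.18787486  1.23223208] 540.7413554453639
```

View pics/scene0.png

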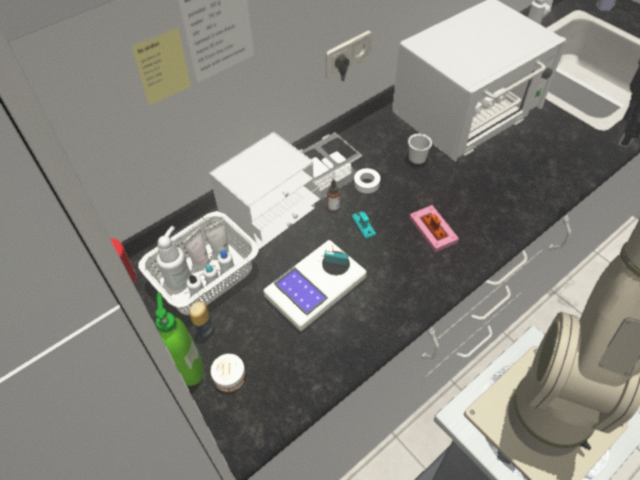

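View pics/side0.png

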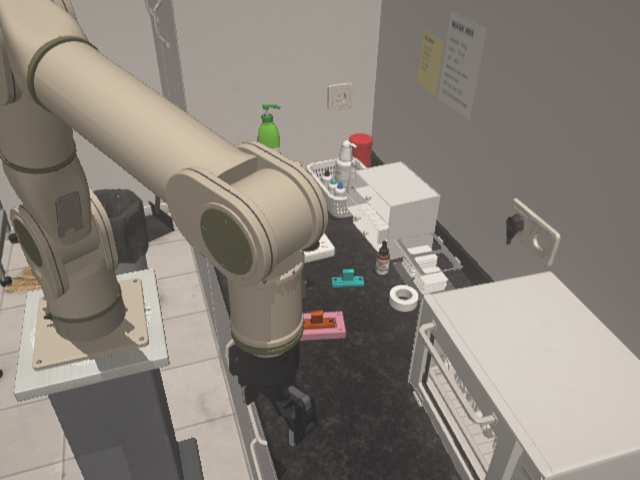

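The scene view shows the mould with the amber blank at about (434,228), and the unit at (315,284) with its violet plate at (301,292) and dial at (336,260). The turquoise look-alike is at (363,223), and the side view shows the mould and blank partly hidden at (318,324).

```bash
cat > h.py <<'E'
import numpy as np,cv2
def pts(c,m,T=None):
    v,u=np.nonzero(m&(c["range_z"]>0));z=c["range_z"][v,u]
    P=np.c_[(u-c["cx"])/c["fx"]*z,(v-c["cy"])/c["fy"]*z,z]
    return (P-c["t"])@c["R"] if T is None else P@T[:3,:3].T+T[:3,3]
def mask(c,lo,hi,box):
    h=cv2.cvtColor(c["color"],cv2.COLOR_RGB2HSV);m=cv2.inRange(h,lo,hi)>0
    k=np.zeros_like(m);u0,v0,u1,v1=box;k[v0:v1,u0:u1]=1
    return m&k
def rect(P):
    (x,y),(a,b),t=cv2.minAreaRect((P[:,:2]*1000).astype(np.float32))
    if a<b:a,b,t=b,a,t+90
    return np.round([x,y,a,b,np.radians((t+90)%180-90)],3),'z',np.round(np.percentile(P[:,2],[2,25,50,75,98]),4)
E
python3 - <<'E'
from h import *
c=dict(np.load("scene0.npz"))
def show(n,lo,hi,box,zr=(-1,1)):
    P=pts(c,mask(c,lo,hi,box));P=P[(P[:,2]>zr[0])&(P[:,2]<zr[1])];print(n,len(P),*rect(P),np.round(np.median(P,0),4))
show("pink",(160,60,100),(179,255,255),(400,200,470,255))
show("amber",(3,150,30),(20,255,255),(400,200,470,255))
show("amber stub",(3,150,30),(20,255,255),(400,200,470,255),(.04,.06))
show("violet",(115,80,60),(140,255,255),(260,260,340,320))
show("unit",(0,0,150),(179,60,255),(255,235,375,330),(.03,.039))
show("teal",(80,80,40),(100,255,255),(320,240,352,270))
show("teal top",(80,80,40),(100,255,255),(320,240,352,270),(.071,.08))
show("turq",(75,80,40),(100,255,255),(345,205,380,240))
show("tape",(0,0,150),(179,60,255),(350,165,385,195),(.018,.04))
show("cup",(0,0,90),(179,60,255),(403,130,435,168),(.03,.08))
show("bottle",(0,0,0),(179,255,255),(320,175,345,212),(.03,.15))
for n,P in(("stub",pts(c,mask(c,(3,150,30),(20,255,255),(400,200,470,255)))),):
    Q=P[P[:,2]>.045];print(np.round(Q.mean(0),4),len(Q))
E
python3 -c "
import cv2;i=cv2.imread('pics/scene0.png')
a=cv2.resize(i[195:265,390:480],(540,420),interpolation=2);cv2.imwrite('pics/crop_a.png',a)
"
```

```text
pink 896 [ 4.83509e+02 -1.89704e+02  1.43250e+02  8.29290e+01 -2.52000e-01] z [-0.0016  0.0137  0.0172  0.0191  0.0226] [ 0.4692 -0.1739  0.0172]
amber 291 [ 4.77947e+02 -1.80478e+02  8.26400e+01  3.19470e+01 -3.14000e-01] z [0.0157 0.0201 0.023  0.0337 0.052 ] [ 0.4727 -0.1769  0.023 ]
amber stub 57 [ 4.76542e+02 -1.80848e+02  2.86090e+01  1.34090e+01 -2.70000e-01] z [0.0413 0.0464 0.0487 0.0507 0.0535] [ 0.4759 -0.1785  0.0487]
violet 915 [5.37983e+02 1.96445e+02 1.05026e+02 5.85540e+01 5.50000e-02] z [0.0347 0.038  0.0395 0.041  0.0441] [0.5376 0.1958 0.0395]
unit 2181 [5.93443e+02 1.54570e+02 2.45232e+02 2.12142e+02 4.80000e-02] z [0.0309 0.0343 0.0358 0.0371 0.0388] [0.5208 0.141  0.0358]
teal 151 [540.977  67.118  78.447  43.708  -1.499] z [0.0515 0.0675 0.0729 0.0762 0.0796] [0.5344 0.0841 0.0729]
teal top 89 [540.5    86.636  51.029  18.442   0.637] z [0.0715 0.0736 0.0755 0.0771 0.0793] [0.5361 0.0838 0.0755]
turq 378 [ 6.04417e+02 -6.26730e+01  9.41460e+01  4.33530e+01 -3.01000e-01] z [-0.0016  0.0102  0.0141  0.0191  0.0448] [ 0.5944 -0.0533  0.0141]
tape 301 [ 709.316 -157.138   81.879   73.662    0.735] z [0.0189 0.0227 0.0248 0.0264 0.0308] [ 0.7016 -0.159   0.0248]
cup 456 [ 695.24  -357.142  114.257   62.428   -1.039] z [0.0309 0.039  0.0474 0.0564 0.0634] [ 0.6908 -0.3508  0.0474]
bottle 330 [ 7.26842e+02 -5.17430e+01  1.04059e+02  4.79340e+01 -6.74000e-01] z [0.0307 0.0424 0.0599 0.0777 0.1008] [ 0.6979 -0.0393  0.0599]
[ 0.4768 -0.18    0.0493] 47
```

View pics/crop_a.png

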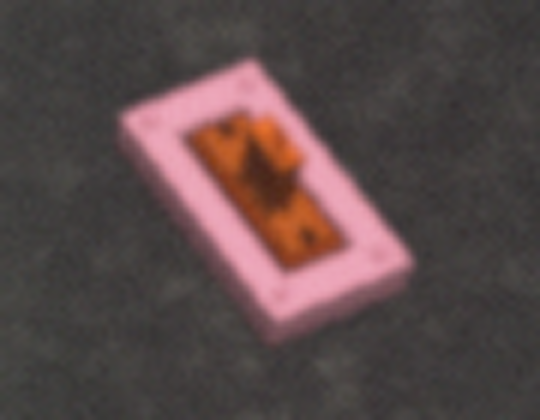

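The crop confirms the amber blank in the mould, stub upright at crop (275,160), with its long axis along the mould's. The measured sizes agree with those given. The blank is at about (0.477,-0.180) with yaw about -0.28, the unit's yaw is about 0.05 and the pad is at (0.538,0.196). Next I'll move above the blank for a wrist view.

The manual's scale: shifts go in shares of 0.6 m and turns go in shares of 2 pi rad. Converting my numbers, 0.3445 m / 0.6 = 0.5742, 0.335 m / 0.6 = 0.5583, 0.18 rad / 6.2832 = 0.0286.

>>> move_arm(plan=[{"delta_pos": [0.05, -0.0333, 0.0083], "turn": [0, 0, 0.0111], "fingers": 0}, {"delta_pos": [0.125, -0.0917, 0.0167], "turn": [0, 0, 0.0286], "fingers": 0}, {"delta_pos": [0.2, -0.1467, 0.025], "turn": [0, 0, 0.0462], "fingers": 0}, {"delta_pos": [0.28, -0.2033, 0.0333], "turn": [0, 0, 0.0637], "fingers": 0}, {"delta_pos": [0.3583, -0.26, 0.0417], "turn": [0, 0, 0.0812], "fingers": 0}, {"delta_pos": [0.4333, -0.315, 0.05], "turn": [0, 0, 0.0987], "fingers": 0}, {"delta_pos": [0.5083, -0.37, 0.0583], "turn": [0, 0, 0.1114], "fingers": 0}, {"delta_pos": [0.5583, -0.4033, 0.0667], "turn": [0, 0, 0.119], "fingers": 0}, {"delta_pos": [0.5742, -0.415, 0.0667], "turn": [0, 0, 0.119], "fingers": 0}, {"delta_pos": [0.5742, -0.415, 0.0667], "turn": [0, 0, 0.119], "fingers": 0}])

```text
clock: 1.35
position: [0.477, -0.1803, 0.2022]
ee_rot: [0.99, -0.139, -0.0, 0.0]
ft_force: [-0.1, -1.0, 0.8]
grip_width: 1.0
grasp_force: 0.0
```

Run:
```python
from workcell import get_obs,camera
from h import *
o=get_obs();c=camera("wrist");print(o["clock"],o["position"],o["ee_rot"],np.round(o["joint_pos"],2),np.round(o["joint_velocities"],3))
np.savez("w1.npz",pos=o["position"],q=o["ee_rot"],**c);cv2.imwrite("pics/w1.png",c["color"][:,:,::-1])
print(np.round(c["tool_from_camera"],3))
```

```text
1.35 [ 0.47695579 -0.18031507  0.20218646] [ 9.90298442e-01 -1.38956667e-01 -1.91711449e-04  6.77808352e-05] [ 0.57  0.13 -0.32  1.8   0.04  1.22 -1.61] [ 0.025 -0.004  0.028  0.     0.005  0.     0.012]
[[-0.001 -0.964 -0.265  0.066]
 [ 1.    -0.001  0.    -0.   ]
 [-0.001 -0.265  0.964 -0.13 ]
 [ 0.     0.     0.     1.   ]]
```

View pics/w1.png

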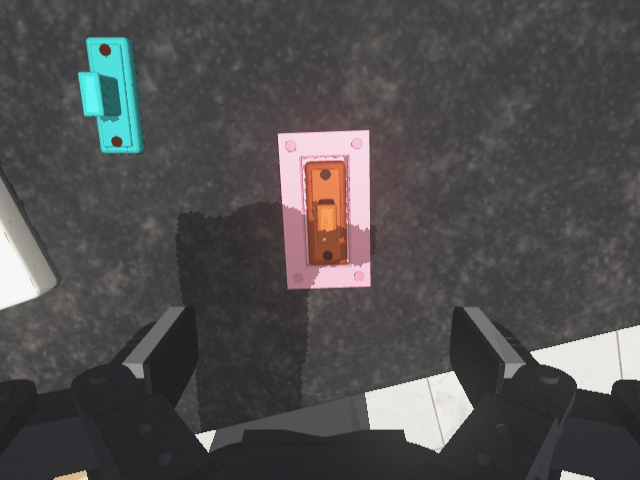

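The wrist view shows the blank clearly in the mould, its stub top at about (327,217). The turquoise decoy is at upper left, (115,95).

```bash
cat >> h.py <<'E'
from scipy.spatial.transform import Rotation as Ro
def wpts(c,m):
    P=pts(c,m,c["tool_from_camera"]);return Ro.from_quat(c["q"]).apply(P)+c["pos"]
E
python3 - <<'E'
from h import *
c=dict(np.load("w1.npz"))
P=wpts(c,mask(c,(3,120,30),(20,255,255),(295,150,360,275)));print("amber",len(P),*rect(P))
for a,b in((.014,.028),(.044,.056)):
    Q=P[(P[:,2]>a)&(P[:,2]<b)];print(a,len(Q),*rect(Q))
P=wpts(c,mask(c,(140,15,60),(179,255,255),(270,120,380,300)));P=P[(P[:,2]>.012)&(P[:,2]<.024)];print("pink",len(P),*rect(P))
print(2*np.arctan2(c["q"][1],c["q"][0]))
E
```

```text
amber 3940 [ 4.76300e+02 -1.82084e+02  8.09160e+01  2.97160e+01 -2.51000e-01] z [0.0166 0.0187 0.0203 0.0217 0.0495]
0.014 3115 [ 4.76803e+02 -1.82213e+02  7.98780e+01  2.97160e+01 -2.51000e-01] z [0.0165 0.0184 0.0197 0.0207 0.0221]
0.044 764 [ 4.77146e+02 -1.82266e+02  2.72700e+01  1.35930e+01 -2.51000e-01] z [0.0473 0.0482 0.0487 0.0492 0.05  ]
pink 8827 [ 4.77818e+02 -1.82196e+02  1.20318e+02  6.60880e+01 -2.44000e-01] z [0.0148 0.0162 0.0167 0.0172 0.0184]
-0.2788155714335873
```

In the tool's units: 0.166 m / 0.6 = 0.2767, 0.16 m / 0.6 = 0.2667, -0.028 rad / 6.2832 = -0.0045.

>>> move_arm(plan=[{"delta_pos": [0, 0.0033, 0.05], "turn": [0, 0, -0.0045], "fingers": 0.3}, {"delta_pos": [0, 0.0033, 0.125], "turn": [0, 0, -0.0045], "fingers": 0.5}, {"delta_pos": [0, 0.0033, 0.2], "turn": [0, 0, -0.0045], "fingers": 0.5}, {"delta_pos": [0, 0.0033, 0.2417], "turn": [0, 0, -0.0045], "fingers": 0.5}, {"delta_pos": [0, 0.0033, 0.2667], "turn": [0, 0, -0.0045], "fingers": 0.5}, {"delta_pos": [0, 0.0033, 0.2767], "turn": [0, 0, -0.0045], "fingers": 0.5}, {"delta_pos": [0, 0.0033, 0.2767], "turn": [0, 0, -0.0045], "fingers": 0.5}, {"delta_pos": [0, 0.0033, 0.2767], "turn": [0, 0, -0.0045], "fingers": 1}, {"delta_pos": [0, 0.0033, 0.2767], "turn": [0, 0, -0.0045], "fingers": 1}, {"delta_pos": [0, 0.0033, 0.2767], "turn": [0, 0, -0.0045], "fingers": 1}, {"delta_pos": [0, 0.0033, 0.2767], "turn": [0, 0, -0.0045], "fingers": 1}, {"delta_pos": [0, 0.0033, 0.2767], "turn": [0, 0, -0.0045], "fingers": 1}], force=40)

```text
clock: 2.9
position: [0.4772, -0.1825, 0.0372]
ee_rot: [0.992, -0.126, 0.001, 0.0]
ft_force: [-0.9, 0.0, 6.5]
grip_width: 0.136
grasp_force: 40.3
```

In the tool's units: -0.14 m / 0.6 = -0.2333, -0.125 m / 0.6 = -0.2083.

>>> move_arm(plan=[{"delta_pos": [0, 0, -0.0083], "turn": [0, 0, 0], "fingers": 1}, {"delta_pos": [0, 0, -0.025], "turn": [0, 0, 0], "fingers": 1}, {"delta_pos": [0, 0, -0.05], "turn": [0, 0, 0], "fingers": 1}, {"delta_pos": [0, 0, -0.1], "turn": [0, 0, 0], "fingers": 1}, {"delta_pos": [0, 0, -0.1583], "turn": [0, 0, 0], "fingers": 1}, {"delta_pos": [0, 0, -0.2083], "turn": [0, 0, 0], "fingers": 1}, {"delta_pos": [0, 0, -0.2333], "turn": [0, 0, 0], "fingers": 1}, {"delta_pos": [0, 0, -0.2333], "turn": [0, 0, 0], "fingers": 1}])

```text
clock: 3.9
position: [0.4769, -0.1823, 0.1772]
ee_rot: [0.992, -0.126, 0.001, 0.0]
ft_force: [0.4, 0.5, -0.8]
grip_width: 0.129
grasp_force: 39.3
```

Run:
```python
from workcell import get_obs,camera
from h import *
o=get_obs();c=camera("wrist");print(o["clock"],o["position"],o["ee_rot"],np.round(o["joint_pos"],2),o["grip_width"],o["grasp_force"],o["ft_force"])
np.savez("w2.npz",pos=o["position"],q=o["ee_rot"],**c);cv2.imwrite("pics/w2.png",c["color"][:,:,::-1])
P=wpts(c,mask(c,(3,120,30),(20,255,255),(200,200,440,480)));print(len(P),*rect(P),o["position"]-np.median(P,0))
print("yaw",2*np.arctan2(o["ee_rot"][1],o["ee_rot"][0]))
```

```text
3.9 [ 0.47689609 -0.18233325  0.17719289] [ 9.92055786e-01 -1.25795350e-01  8.69053850e-04  3.04109834e-04] [ 0.57  0.15 -0.32  1.83  0.05  1.17 -1.59] 0.12916654014861859 39.26464140415192 [ 0.35590068  0.54213353 -0.75920999]Traceback (most recent call last):
  File "<stdin>", line 5, in <module>
  File "h.py", line 16, in wpts
    P=pts(c,m,c["tool_from_camera"]);return Ro.from_quat(c["q"]).apply(P)+c["pos"]
                                                         ~^^^^^
KeyError: 'q'
```

View pics/w2.png

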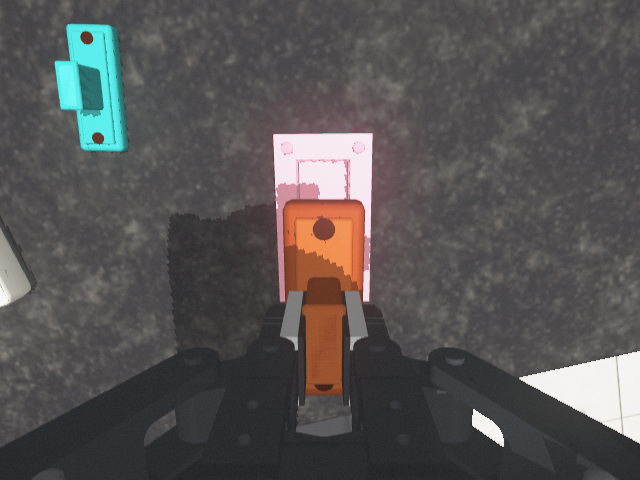

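The blank is held by its stub, centred between the fingers, and the plate at (324,250) looks level below it. I'll carry it to a spot short of the unit and look at the recess and dial.

In the tool's units: -0.332 m / 0.6 = -0.5533, -0.063 m / 0.6 = -0.105, -0.05 rad / 6.2832 = -0.008.

>>> move_arm(plan=[{"delta_pos": [-0.01, -0.03, -0.0167], "turn": [0, 0, -0.0024], "fingers": 1}, {"delta_pos": [-0.03, -0.0917, -0.0417], "turn": [0, 0, -0.008], "fingers": 1}, {"delta_pos": [-0.0517, -0.1667, -0.0667], "turn": [0, 0, -0.0143], "fingers": 1}, {"delta_pos": [-0.075, -0.2417, -0.0917], "turn": [0, 0, -0.0207], "fingers": 1}, {"delta_pos": [-0.0983, -0.3167, -0.105], "turn": [0, 0, -0.0271], "fingers": 1}, {"delta_pos": [-0.1217, -0.3917, -0.105], "turn": [0, 0, -0.0334], "fingers": 1}, {"delta_pos": [-0.1433, -0.4633, -0.105], "turn": [0, 0, -0.0398], "fingers": 1}, {"delta_pos": [-0.1617, -0.5217, -0.105], "turn": [0, 0, -0.0454], "fingers": 1}, {"delta_pos": [-0.1717, -0.5533, -0.105], "turn": [0, 0, -0.0477], "fingers": 1}, {"delta_pos": [-0.1717, -0.5533, -0.105], "turn": [0, 0, -0.0477], "fingers": 1}, {"delta_pos": [-0.1717, -0.5533, -0.105], "turn": [0, 0, -0.0477], "fingers": 1}])

```text
clock: 5.32
position: [0.4598, 0.1637, 0.2391]
ee_rot: [1.0, 0.023, -0.0, 0.0]
ft_force: [0.7, 0.7, -0.5]
grip_width: 0.13
grasp_force: 39.3
```

Run:
```python
from workcell import get_obs,camera
from h import *
o=get_obs();c=camera("wrist");c["pos"]=o["position"];c["q"]=o["ee_rot"]
print(o["clock"],o["position"],o["ee_rot"],np.round(o["joint_pos"],2),o["grip_width"],o["grasp_force"],np.round(o["joint_velocities"],2))
np.savez("w3.npz",**c);cv2.imwrite("pics/w3.png",c["color"][:,:,::-1])
print("yaw",2*np.arctan2(o["ee_rot"][1],o["ee_rot"][0]))
def show(n,lo,hi,box,zr=(-1,1)):
    P=wpts(c,mask(c,lo,hi,box));P=P[(P[:,2]>zr[0])&(P[:,2]<zr[1])]
    print(n,len(P),*rect(P)) if len(P)>3 else print(n,0)
F=(0,0,640,480)
show("violet",(115,80,60),(140,255,255),F,(.03,.048))
show("teal top",(80,80,40),(100,255,255),F,(.07,.08))
show("unit",(0,0,130),(179,60,255),F,(.031,.0385))
```

```text
5.325 [0.45975705 0.16365421 0.23905316] [ 9.99737049e-01  2.29270860e-02 -2.43980553e-04  3.48260268e-04] [ 0.2   0.08 -0.66  1.79  0.05  1.3  -1.99] 0.12978195998815809 39.276509284973145 [ 0.01 -0.    0.   -0.   -0.   -0.   -0.  ]
yaw 0.04585819426755796
violet 10480 [5.35496e+02 1.96389e+02 1.04492e+02 5.61870e+01 5.40000e-02] z [0.0362 0.0373 0.0378 0.0383 0.0393]
teal top 1549 [541.152  86.718  54.947  13.763   0.66 ] z [0.0719 0.0734 0.0741 0.0746 0.0757]
unit 27090 [532.549 233.417 373.673 130.673  -1.504] z [0.0324 0.0341 0.0347 0.0353 0.0367]
```

View pics/w3.png

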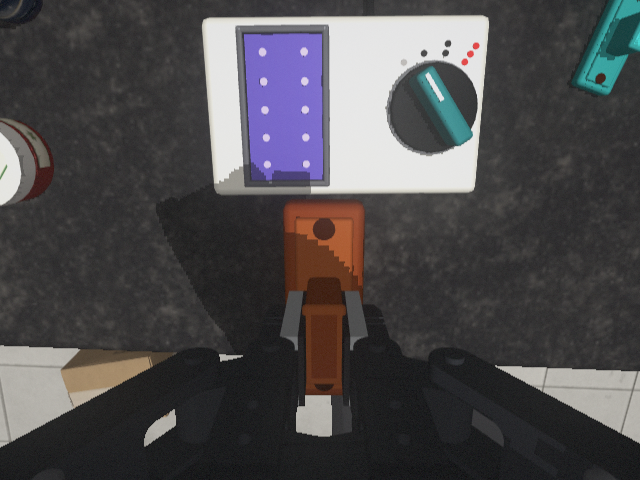

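The wrist view shows the recess at (285,108), the dial bar at (440,105) and the blank held straight. The sizes measured for violet (104.5x56) and teal (55x14) agree with those given. I'll move over the pad and down to just above it.

In the tool's units: 0.162 m / 0.6 = 0.27, -0.008 m / 0.6 = -0.0133, -0.008 rad / 6.2832 = -0.0013.

>>> move_arm(plan=[{"delta_pos": [0.0333, -0.0133, 0.0167], "turn": [0, 0, -0.0006], "fingers": 1}, {"delta_pos": [0.075, -0.03, 0.05], "turn": [0, 0, -0.0013], "fingers": 1}, {"delta_pos": [0.1133, -0.0433, 0.1], "turn": [0, 0, -0.0013], "fingers": 1}, {"delta_pos": [0.1275, -0.0483, 0.1583], "turn": [0, 0, -0.0013], "fingers": 1}, {"delta_pos": [0.1275, -0.0483, 0.2083], "turn": [0, 0, -0.0013], "fingers": 1}, {"delta_pos": [0.1275, -0.0483, 0.245], "turn": [0, 0, -0.0013], "fingers": 1}, {"delta_pos": [0.1275, -0.0483, 0.2633], "turn": [0, 0, -0.0013], "fingers": 1}, {"delta_pos": [0.1275, -0.0483, 0.27], "turn": [0, 0, -0.0013], "fingers": 1}, {"delta_pos": [0.1275, -0.0483, 0.27], "turn": [0, 0, -0.0013], "fingers": 1}, {"delta_pos": [0.1275, -0.0483, 0.27], "turn": [0, 0, -0.0013], "fingers": 1}])

```text
clock: 6.62
position: [0.5352, 0.1977, 0.0782]
ee_rot: [1.0, 0.028, 0.001, -0.0]
ft_force: [-0.3, 0.0, 0.6]
grip_width: 0.129
grasp_force: 39.3
```

Run:
```python
from workcell import get_obs,camera
from h import *
o=get_obs();c=camera("wrist")
print(o["clock"],o["position"],o["ee_rot"],2*np.arctan2(o["ee_rot"][1],o["ee_rot"][0]),np.round(o["joint_pos"],2),o["grip_width"],o["ft_force"])
cv2.imwrite("pics/w4.png",c["color"][:,:,::-1])
```

```text
6.625 [0.53516037 0.19773278 0.07815475] [ 9.99613054e-01  2.78077852e-02  6.77810937e-04 -9.98030322e-05] 0.05562275369621912 [ 0.08  0.44 -0.62  1.76  0.29  1.04 -2.16] 0.12891970687433474 [-0.33534476  0.02633453  0.60897079]
```

View pics/w4.png

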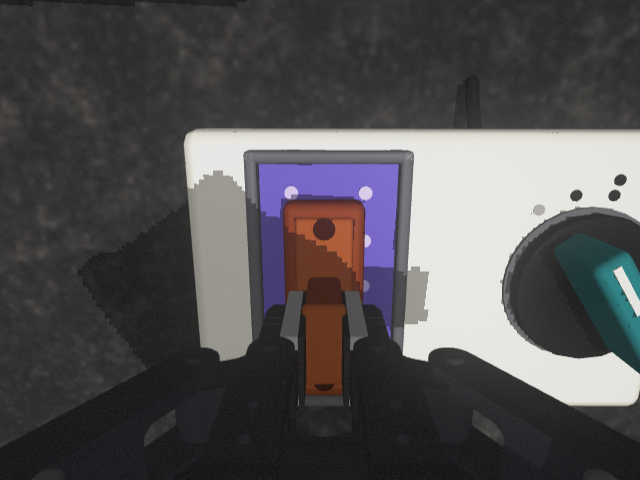

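The blank at (324,250) is inside the recess, which spans columns 255–403, and is parallel to its sides. I'll descend the last 9–10 mm slowly.

In the tool's units: 0.0095 m / 0.6 = 0.0158, 0.009 m / 0.6 = 0.015.

>>> move_arm(plan=[{"delta_pos": [0.0008, 0.0017, 0.005], "turn": [0, 0, 0], "fingers": 1}, {"delta_pos": [0.0008, 0.0017, 0.01], "turn": [0, 0, 0], "fingers": 1}, {"delta_pos": [0.0008, 0.0017, 0.0133], "turn": [0, 0, 0], "fingers": 1}, {"delta_pos": [0.0008, 0.0017, 0.015], "turn": [0, 0, 0], "fingers": 1}, {"delta_pos": [0.0008, 0.0017, 0.0158], "turn": [0, 0, 0], "fingers": 1}, {"delta_pos": [0.0008, 0.0017, 0.0158], "turn": [0, 0, 0], "fingers": 1}, {"delta_pos": [0.0008, 0.0017, 0.0158], "turn": [0, 0, 0], "fingers": 1}])

```text
clock: 7.55
position: [0.5351, 0.1966, 0.0683]
ee_rot: [1.0, 0.028, -0.0, 0.0]
ft_force: [-3.5, -1.6, 6.4]
grip_width: 0.136
grasp_force: 40.2
```

>>> move_arm(plan=[{"delta_pos": [0, 0, 0], "turn": [0, 0, 0], "fingers": 0.8}, {"delta_pos": [0, 0, 0], "turn": [0, 0, 0], "fingers": 0.6}, {"delta_pos": [0, 0, 0], "turn": [0, 0, 0], "fingers": 0.4}, {"delta_pos": [0, 0, 0], "turn": [0, 0, 0], "fingers": 0.4}, {"delta_pos": [0, 0, -0.0167], "turn": [0, 0, 0], "fingers": 0.4}, {"delta_pos": [0, 0, -0.05], "turn": [0, 0, 0], "fingers": 0.4}, {"delta_pos": [0, 0, -0.1], "turn": [0, 0, 0], "fingers": 0.4}, {"delta_pos": [-0.0333, 0, -0.1667], "turn": [0, 0, 0], "fingers": 0.4}, {"delta_pos": [-0.0833, 0, -0.2167], "turn": [0, 0, 0], "fingers": 0.4}, {"delta_pos": [-0.1167, 0, -0.2417], "turn": [0, 0, 0], "fingers": 0.4}, {"delta_pos": [-0.125, 0, -0.25], "turn": [0, 0, 0], "fingers": 0.4}, {"delta_pos": [-0.125, 0, -0.25], "turn": [0, 0, 0], "fingers": 0.4}])

```text
clock: 9.05
position: [0.4607, 0.1924, 0.2185]
ee_rot: [1.0, 0.028, 0.001, 0.0]
ft_force: [0.3, 0.1, 0.3]
grip_width: 0.595
grasp_force: 0.0
```

Run:
```python
from workcell import get_obs,camera
from h import *
o=get_obs();c=camera("wrist");c["pos"]=o["position"];c["q"]=o["ee_rot"]
print(o["clock"],o["position"],o["ee_rot"],np.round(o["joint_pos"],2),o["grip_width"])
np.savez("w5.npz",**c);cv2.imwrite("pics/w5.png",c["color"][:,:,::-1])
print("yaw",2*np.arctan2(o["ee_rot"][1],o["ee_rot"][0]))
def show(n,lo,hi,zr=(-1,1)):
    P=wpts(c,mask(c,lo,hi,(0,0,640,480)));P=P[(P[:,2]>zr[0])&(P[:,2]<zr[1])];print(n,len(P),*rect(P))
show("plate",(3,120,30),(20,255,255),(.043,.056))
show("stub",(3,120,30),(20,255,255),(.074,.09))
show("teal top",(80,80,40),(100,255,255),(.071,.08))
```

```text
9.05 [0.4607445  0.19241801 0.21851628] [9.99612799e-01 2.78144514e-02 7.73133590e-04 1.00975015e-04] [ 0.17  0.12 -0.7   1.79  0.09  1.26 -2.07] 0.5947939852130473
yaw 0.055636094997058
plate 3802 [5.34567e+02 1.96778e+02 7.81850e+01 2.90780e+01 5.50000e-02] z [0.0479 0.0495 0.0508 0.0518 0.0531]
stub 1027 [5.34884e+02 1.96950e+02 2.68720e+01 1.29700e+01 6.00000e-02] z [0.0781 0.0792 0.0797 0.0802 0.0812]
teal top 1786 [541.163  86.973  55.167  13.871   0.657] z [0.0718 0.0735 0.0742 0.0747 0.0757]
```

View pics/w5.png

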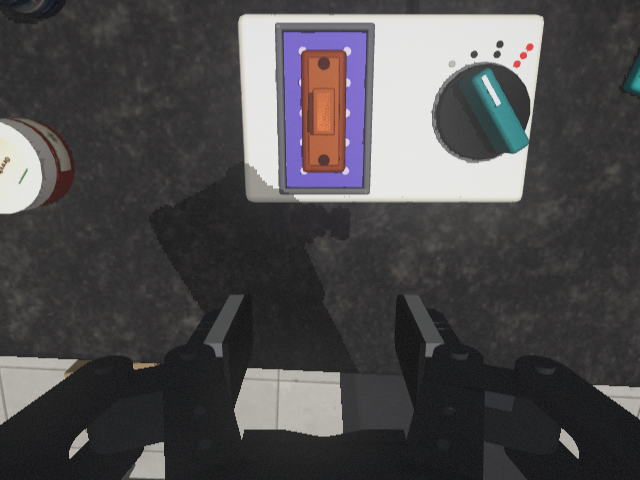

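The blank lies flat in the recess with its stub up. Its stub top measured 0.080 against an expected 0.081, and its centre is 1 mm from the pad centre. The dial bar at (498,110) is still at rest, yaw 0.657. Turning it with this wrist angle would end close to joint 7's limit, so I'll grip it the other way round by a half turn.

In the tool's units: 0.11 m / 0.6 = 0.1833, 0.08 m / 0.6 = 0.1333, -1.9 rad / 6.2832 = -0.3024.

>>> move_arm(plan=[{"delta_pos": [0.0083, 0.0117, 0], "turn": [0, 0, -0.0159], "fingers": 0.4}, {"delta_pos": [0.025, 0.0333, 0], "turn": [0, 0, -0.0398], "fingers": 0.4}, {"delta_pos": [0.0417, 0.0583, 0], "turn": [0, 0, -0.0668], "fingers": 0.4}, {"delta_pos": [0.0583, 0.0833, 0], "turn": [0, 0, -0.0939], "fingers": 0.4}, {"delta_pos": [0.075, 0.1083, 0], "turn": [0, 0, -0.121], "fingers": 0.4}, {"delta_pos": [0.0917, 0.1333, 0], "turn": [0, 0, -0.148], "fingers": 0.4}, {"delta_pos": [0.1083, 0.1583, 0], "turn": [0, 0, -0.1751], "fingers": 0.4}, {"delta_pos": [0.1242, 0.1833, 0], "turn": [0, 0, -0.2021], "fingers": 0.4}, {"delta_pos": [0.1242, 0.1833, 0], "turn": [0, 0, -0.2292], "fingers": 0.4}, {"delta_pos": [0.1242, 0.1833, 0], "turn": [0, 0, -0.2562], "fingers": 0.4}, {"delta_pos": [0.1242, 0.1833, 0], "turn": [0, 0, -0.2833], "fingers": 0.4}, {"delta_pos": [0.1242, 0.1833, 0], "turn": [0, 0, -0.3024], "fingers": 0.4}])

```text
clock: 10.6
position: [0.5411, 0.0864, 0.2168]
ee_rot: [0.557, 0.83, -0.0, -0.001]
ft_force: [-0.2, 0.1, 0.1]
grip_width: 0.598
grasp_force: 0.0
```

Run:
```python
from workcell import get_obs
import numpy as np
o=get_obs();print(o["clock"],np.round(o["joint_pos"],2),o["position"],2*np.arctan2(o["ee_rot"][1],o["ee_rot"][0]))
```

```text
10.6 [ 0.45  0.27 -0.81  1.67  0.2   1.29 -0.  ] [0.54111838 0.08644876 0.21676214] 1.9599277809520703
```

In the tool's units: 0.07 m / 0.6 = 0.1167, 0.065 m / 0.6 = 0.1083, -1.843 rad / 6.2832 = -0.2933.

>>> move_arm(plan=[{"delta_pos": [0, 0, 0], "turn": [0, 0, -0.0191], "fingers": 0.4}, {"delta_pos": [0, 0, 0.0083], "turn": [0, 0, -0.0462], "fingers": 0.4}, {"delta_pos": [0, 0, 0.0167], "turn": [0, 0, -0.0732], "fingers": 0.4}, {"delta_pos": [0, 0, 0.0333], "turn": [0, 0, -0.1003], "fingers": 0.4}, {"delta_pos": [0, 0, 0.05], "turn": [0, 0, -0.1273], "fingers": 0.4}, {"delta_pos": [0, 0, 0.0667], "turn": [0, 0, -0.1544], "fingers": 0.4}, {"delta_pos": [0, 0, 0.0833], "turn": [0, 0, -0.1814], "fingers": 0.4}, {"delta_pos": [0, 0, 0.1], "turn": [0, 0, -0.2085], "fingers": 0.4}, {"delta_pos": [0, 0, 0.1083], "turn": [0, 0, -0.2355], "fingers": 0.4}, {"delta_pos": [0, 0, 0.1167], "turn": [0, 0, -0.2626], "fingers": 0.4}, {"delta_pos": [0, 0, 0.1167], "turn": [0, 0, -0.2865], "fingers": 0.4}, {"delta_pos": [0, 0, 0.1167], "turn": [0, 0, -0.2933], "fingers": 0.4}])

```text
clock: 12.1
position: [0.541, 0.0865, 0.1467]
ee_rot: [-0.324, 0.946, 0.001, -0.001]
ft_force: [0.6, -0.4, -0.2]
grip_width: 0.6
grasp_force: 0.0
```

Run:
```python
from workcell import get_obs
import numpy as np
o=get_obs();print(o["clock"],np.round(o["joint_pos"],2),o["position"],o["ee_rot"],2*np.arctan2(o["ee_rot"][1],o["ee_rot"][0]))
```

```text
12.1 [ 0.65  0.45 -1.09  1.74  0.43  1.21  1.67] [0.54099648 0.08653386 0.14674897] [-3.23823296e-01  9.46116965e-01  9.13568830e-04 -5.72475854e-04] 3.8011285402642523
```

In the tool's units: 0.083 m / 0.6 = 0.1383, 0.078 m / 0.6 = 0.13.

>>> move_arm(plan=[{"delta_pos": [0, 0, 0.0333], "turn": [0, 0, 0], "fingers": 0.4}, {"delta_pos": [0, 0, 0.075], "turn": [0, 0, 0], "fingers": 0.4}, {"delta_pos": [0, 0, 0.1083], "turn": [0, 0, 0], "fingers": 0.4}, {"delta_pos": [0, 0, 0.13], "turn": [0, 0, 0], "fingers": 0.4}, {"delta_pos": [0, 0, 0.1383], "turn": [0, 0, 0], "fingers": 0.4}, {"delta_pos": [0, 0, 0.1383], "turn": [0, 0, 0], "fingers": 0.4}, {"delta_pos": [0, 0, 0.1383], "turn": [0, 0, 0], "fingers": 0.7}, {"delta_pos": [0, 0, 0.1383], "turn": [0, 0, 0], "fingers": 1}, {"delta_pos": [0, 0, 0.1383], "turn": [0, 0, 0], "fingers": 1}, {"delta_pos": [0, 0, 0.1383], "turn": [0, 0, 0], "fingers": 1}, {"delta_pos": [0, 0, 0.1383], "turn": [0, 0, 0], "fingers": 1}], force=80)

```text
clock: 13.48
position: [0.5416, 0.0863, 0.0657]
ee_rot: [-0.322, 0.947, -0.001, 0.001]
ft_force: [0.0, -2.7, 6.2]
grip_width: 0.138
grasp_force: 78.2
```

Run:
```python
from workcell import get_obs
import numpy as np
o=get_obs();print(o["clock"],np.round(o["joint_pos"],2),o["position"],o["ee_rot"],2*np.arctan2(o["ee_rot"][1],o["ee_rot"][0]),o["ft_force"],o["torque"])
```

```text
13.475 [ 0.58  0.55 -1.01  1.81  0.53  1.08  1.6 ] [0.54164652 0.08626633 0.06567653] [-3.22351479e-01  9.46619607e-01 -6.50836099e-04  6.48215171e-04] 3.7980179781219374 [ 0.04682071 -2.65988968  6.15773351] [-0.4524891   0.14265694 -0.01518867]
```

The bar is gripped. Next I'll turn clockwise, which is positive tool z.

In the tool's units: 1.15 rad / 6.2832 = 0.183.

>>> move_arm(plan=[{"delta_pos": [0, 0, 0], "turn": [0, 0, 0.0127], "fingers": 1}, {"delta_pos": [0, 0, 0], "turn": [0, 0, 0.0286], "fingers": 1}, {"delta_pos": [0, 0, 0], "turn": [0, 0, 0.0446], "fingers": 1}, {"delta_pos": [0, 0, 0], "turn": [0, 0, 0.0605], "fingers": 1}, {"delta_pos": [0, 0, 0], "turn": [0, 0, 0.0764], "fingers": 1}, {"delta_pos": [0, 0, 0], "turn": [0, 0, 0.0923], "fingers": 1}, {"delta_pos": [0, 0, 0], "turn": [0, 0, 0.1082], "fingers": 1}, {"delta_pos": [0, 0, 0], "turn": [0, 0, 0.1241], "fingers": 1}, {"delta_pos": [0, 0, 0], "turn": [0, 0, 0.1401], "fingers": 1}, {"delta_pos": [0, 0, 0], "turn": [0, 0, 0.156], "fingers": 1}, {"delta_pos": [0, 0, 0], "turn": [0, 0, 0.1719], "fingers": 1}, {"delta_pos": [0, 0, 0], "turn": [0, 0, 0.183], "fingers": 1}])

```text
clock: 14.98
position: [0.5417, 0.0864, 0.0657]
ee_rot: [0.245, 0.969, -0.0, 0.001]
ft_force: [0.0, -2.0, 3.5]
grip_width: 0.148
grasp_force: 78.1
```

Run:
```python
from workcell import get_obs,camera
from h import *
o=get_obs();c=camera("wrist");c["pos"]=o["position"];c["q"]=o["ee_rot"]
print(o["clock"],np.round(o["joint_pos"],2),o["position"],o["ee_rot"],"yaw",2*np.arctan2(o["ee_rot"][1],o["ee_rot"][0])-np.pi,o["ft_force"],o["torque"],o["grip_width"])
cv2.imwrite("pics/w6.png",c["color"][:,:,::-1])
P=wpts(c,mask(c,(80,80,30),(100,255,255),(0,100,640,480)));P=P[P[:,2]>.06];print(len(P),*rect(P)) if len(P) else 0
```

```text
14.975 [ 0.42  0.45 -0.79  1.82  0.38  1.02  0.55] [0.54170023 0.08635888 0.06566624] [ 2.45431959e-01  9.69413260e-01 -9.63790902e-05  1.03726371e-03] yaw -0.49593078503275345 [ 0.03897649 -2.03220467  3.51753335] [-0.41165602 -0.16028571  0.06085142] 0.14780230020380605
6274 [ 5.31546e+02  7.12040e+01  5.59020e+01  5.05400e+01 -5.13000e-01] z [0.0637 0.0734 0.0741 0.0745 0.0755]
```

View pics/w6.png

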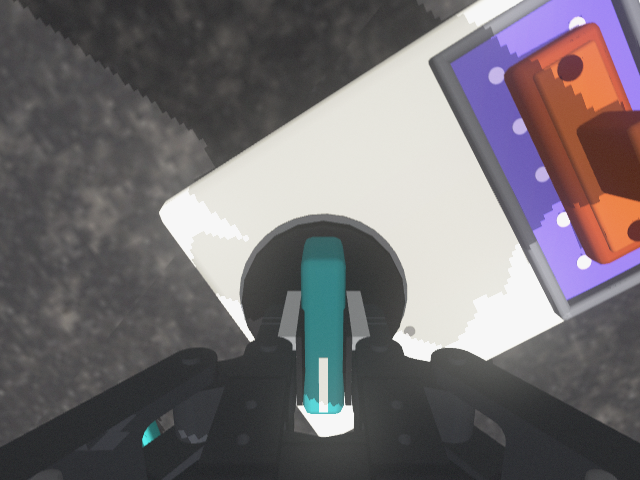

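The bar at (323,320), white line toward the camera's bottom, is aligned with the fingers, and the blank is undisturbed. The dial is at about 1.15, so I'll finish to about 1.22 and hold.

In the tool's units: 0.06 rad / 6.2832 = 0.0095.

>>> move_arm(plan=[{"delta_pos": [0, 0, 0], "turn": [0, 0, 0.0048], "fingers": 1}, {"delta_pos": [0, 0, 0], "turn": [0, 0, 0.0095], "fingers": 1}, {"delta_pos": [0, 0, 0], "turn": [0, 0, 0.0103], "fingers": 1}, {"delta_pos": [0, 0, 0], "turn": [0, 0, 0.0103], "fingers": 1}, {"delta_pos": [0, 0, 0], "turn": [0, 0, 0.0103], "fingers": 1}, {"delta_pos": [0, 0, 0], "turn": [0, 0, 0.0103], "fingers": 1}])

```text
clock: 15.78
position: [0.5417, 0.0864, 0.0657]
ee_rot: [0.275, 0.962, -0.0, 0.001]
ft_force: [0.5, -3.3, 6.4]
grip_width: 0.144
grasp_force: 78.5
```

Run:
```python
from workcell import get_obs,camera
from h import *
o=get_obs();c=camera("wrist");c["pos"]=o["position"];c["q"]=o["ee_rot"];s=camera("scene")
print(o["clock"],o["position"],"yaw",2*np.arctan2(o["ee_rot"][1],o["ee_rot"][0])-np.pi,o["ft_force"],o["torque"],o["grip_width"])
P=wpts(c,mask(c,(80,80,30),(100,255,255),(280,230,370,420)));P=P[(P[:,2]>.068)&(P[:,2]<.08)];print("bar",len(P),*rect(P))
P=pts(s,mask(s,(80,80,40),(100,255,255),(310,235,365,285)));P=P[(P[:,2]>.071)&(P[:,2]<.08)];print("scene bar",len(P),*rect(P)) if len(P)>5 else 0
```

```text
15.775 [0.54174079 0.08638696 0.0656614 ] yaw -0.5567321745021898 [ 0.54390892 -3.25978503  6.35540919] [-0.60912985 -0.1491506   0.13085424] 0.14370240156635397
bar 5964 [540.344  86.931  55.753  13.951  -0.561] z [0.0707 0.0736 0.0741 0.0746 0.0754]
scene bar 71 [541.726  86.558  56.939  12.912  -0.562] z [0.072  0.0741 0.0754 0.0766 0.0788]
```

The bar is at -0.561, so the dial is at about 1.218, and the 0.13 N m torque matches the third click. I'll hold it there for 3 s.

>>> move_arm(plan=[{"delta_pos": [0, 0, 0], "turn": [0, 0, 0], "fingers": 1}, {"delta_pos": [0, 0, 0], "turn": [0, 0, 0], "fingers": 1}, {"delta_pos": [0, 0, 0], "turn": [0, 0, 0], "fingers": 1}, {"delta_pos": [0, 0, 0], "turn": [0, 0, 0], "fingers": 1}, {"delta_pos": [0, 0, 0], "turn": [0, 0, 0], "fingers": 1}, {"delta_pos": [0, 0, 0], "turn": [0, 0, 0], "fingers": 1}, {"delta_pos": [0, 0, 0], "turn": [0, 0, 0], "fingers": 1}, {"delta_pos": [0, 0, 0], "turn": [0, 0, 0], "fingers": 1}, {"delta_pos": [0, 0, 0], "turn": [0, 0, 0], "fingers": 1}, {"delta_pos": [0, 0, 0], "turn": [0, 0, 0], "fingers": 1}, {"delta_pos": [0, 0, 0], "turn": [0, 0, 0], "fingers": 1}, {"delta_pos": [0, 0, 0], "turn": [0, 0, 0], "fingers": 1}])

```text
clock: 17.38
position: [0.5417, 0.0864, 0.0656]
ee_rot: [0.275, 0.962, -0.0, 0.001]
ft_force: [0.6, -2.1, 6.8]
grip_width: 0.141
grasp_force: 78.5
```

>>> move_arm(plan=[{"delta_pos": [0, 0, 0], "turn": [0, 0, 0], "fingers": 1}, {"delta_pos": [0, 0, 0], "turn": [0, 0, 0], "fingers": 1}, {"delta_pos": [0, 0, 0], "turn": [0, 0, 0], "fingers": 1}, {"delta_pos": [0, 0, 0], "turn": [0, 0, 0], "fingers": 1}, {"delta_pos": [0, 0, 0], "turn": [0, 0, 0], "fingers": 1}, {"delta_pos": [0, 0, 0], "turn": [0, 0, 0], "fingers": 1}, {"delta_pos": [0, 0, 0], "turn": [0, 0, 0], "fingers": 1}, {"delta_pos": [0, 0, 0], "turn": [0, 0, 0], "fingers": 1}, {"delta_pos": [0, 0, 0], "turn": [0, 0, 0], "fingers": 1}, {"delta_pos": [0, 0, 0], "turn": [0, 0, 0], "fingers": 1}, {"delta_pos": [0, 0, 0], "turn": [0, 0, 0], "fingers": 1}, {"delta_pos": [0, 0, 0], "turn": [0, 0, 0], "fingers": 1}])

```text
clock: 18.88
position: [0.5417, 0.0863, 0.0657]
ee_rot: [0.275, 0.962, -0.0, 0.001]
ft_force: [0.8, -2.6, 5.7]
grip_width: 0.144
grasp_force: 78.5
```

Run:
```python
from workcell import get_obs,camera,hand_in
from h import *
o=get_obs();c=camera("wrist");c["pos"]=o["position"];c["q"]=o["ee_rot"]
P=wpts(c,mask(c,(80,80,30),(100,255,255),(280,230,370,420)));P=P[(P[:,2]>.068)&(P[:,2]<.08)];r=rect(P);print(o["clock"],"bar",*r,o["torque"],o["grasp_force"])
if abs(r[0][4]+.561)<.02: print(hand_in())
```

```text
18.875 bar [540.357  86.858  55.639  13.975  -0.562] z [0.0708 0.0736 0.0741 0.0746 0.0754] [-0.54389689 -0.1755432   0.16865247] 78.48394274711609
the job is handed in; nothing more can be done
None
```

The blank lies flat, stub up, in the violet recess, and I handed the job in at 18.9 s with the gripper still holding the dial at the third click (about 1.22 rad), held there for just over 3 s.

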